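# Latch a sterilisation container and tug-test its lid

### The job

The loaded sterilisation container has one latch still open because a carton stands in its way: stand the carton upright on the free worktop, at least 10 cm from the container, and swing the latch down until its hook is fully home. Then prove that both latches hold: pull the lid straight up by its handle, slowly and with steadily rising force, stop at about 15 N (never over 25 N), hold that for about a second, ease the lid back down and let go. Both latches must stay shut, and leave the sterile pouch, the tape roll and the handpiece beside the work where they lie.

Things in the scene. Friction and masses are not known exactly. Their poses are not given: they have to be found in the camera images.
- container: Tub of a rigid instrument container, plain aluminium, 116 x 186 mm in plan, rim 58 mm above the worktop; heavy, does not move. Origin at the centre of its underside; own y runs along its length, x across, z up. Each end wall carries a spring-loaded steel keeper that the latch of that end hooks under.
- lid: Loose aluminium lid, 124 x 194 mm, 0.33 kg with its latches. Origin at the centre of its top sheet's underside, which lies on the tub's rim (58 mm up); axes as the container's. Panel top 6 mm above the origin. With both latches shut a pull first lifts it 2 mm freely (3 N, its weight), then stretches two springs: 4 N per further mm, so 15 N raises it 5 mm in all.
- lid_grip (a point): Centre of the lid's black bridge handle, 40 mm above the lid's origin: a straight bar along the lid's y, 96 mm long, 14 mm wide (x), 12 mm thick (z), on two round pillars of 10 mm diameter at y = +-36 mm. The free gap under the bar is 27 mm.
- latch_right (a joint): Angle of the steel hook latch on the lid's -y end (robot's right), rad: 0 = shut, plate hanging with its hook under the keeper; 1.57 = plate level, pointing away from the container; 2.5 to 2.8 (start) = plate up, leaning outward. Range 0 to 2.9. Stiff hinge (0.05 N m): stays where left, about 1.5 N at its free end moves it.
- latch_right_hinge (a point): Middle of that latch's hinge axis, which runs along the lid's x, 101 mm from the lid's middle, 56 mm above the worktop. The latch plate is 44 mm wide (x) and reaches 44 mm from the axis; its outer face, to be pushed to shut it, lies 7 mm square off the axis. Shut, that face looks away from the container; standing up, it looks towards the handle.
- latch_right_tip (a point): Point on the outer face of the same latch, on its middle line, 36 mm from the hinge axis, just before the flared lip at its free end.
- latch_left (a joint): Angle of the same kind of latch at the +y end of the lid, rad; it is already shut (0) and stays so.
- keeper_right (a joint): How far the sprung keeper at the -y end is drawn up by its latch, m: 0 = unloaded, 2 N per mm, so 0.003 = 6 N on that latch; stops at 0.008.
- keeper_left (a joint): The same for the keeper at the +y end.
- carton: Small upright cardboard carton, 59 mm (own x) x 120 mm (own y) x 71 mm high, about 0.14 kg. Origin at the centre of its underside. At the start it stands under the open latch, own y about along the container's length, its near end some 35 mm from the tub's end wall.
- pouch: Bystander: sealed sterile pouch with an instrument, lying flat, 200 x 75 x 11 mm, origin at the centre of its underside. Leave it alone.
- tape_roll: Bystander: roll of tape lying flat, 65 mm across, 19 mm high, origin at the centre of its underside. Leave it alone.
- handpiece: Bystander: dental handpiece lying down, 132 mm long, 20 mm high, origin at its middle. Leave it alone.

How it is judged:
By the outcome, as a careful person would: the job done as asked, in the order asked, and still so for the second after the job is handed in, with the robot touching nothing.
It also fails if it takes over 64 s, if anything falls off the work surface, if the arm or the gripper's body presses on something with over 40 N, if the wrist force passes 120 N, or if a joint passes its speed limit or range.

### The arm

A 7-joint arm with a two-finger parallel gripper is mounted at the origin on a cart in front of the work surface, level with it; the furniture and walls round the work are solid. World frame = base frame: x ahead of the robot, y to its left, z up, the work surface at z = 0. Lengths are in m, angles in rad, forces in N, time in s.
With the tool pointing down it reaches from about 0.425 to 0.925 m from the base axis. Payload 6.8 kg.
Tool frame: the origin (TCP) lies between the finger pads; the fingertips stand r.tip_extent ahead of it and the grasp point (between the pads) lies 5 mm behind it (r.tip_extent is the distance from the TCP to the fingertips, in m); y points along the fingers, x is the direction in which the jaws open and shut, and the axes are right-handed (so a half turn about y gives the same grasp; the last joint's range is limited). The gripper opens to 85 mm and grips with 20 to 120 N. Pads are 22 mm wide; open, the fingers measure 114 mm over their backs; the gripper's body (76 mm by 85 mm) begins 54 mm behind the grasp point. The pads swing forward as they close: fully open they stand 13 mm farther back than shut.
Start: joints at [-1.276, 0.477, 0.022, 1.555, -0.011, 1.109, -0.083], TCP at [0.265, 0.621, 0.245] pointing down, gripper open.
Joint ranges: [-2.96, 2.96], [-0.34, 2.1], [-1.41, 1.46], [0.24, 2.44], [-1.37, 4.51], [0.17, 1.92], [-2.96, 2.96]. Speed limits (rad/s): [2.39, 2.39, 3.14, 3.14, 3.14, 3.14, 3.14].

### API

Orientations are given as a rotation vector (axis times angle).
In Python, from bench import r gives the robot as it stands.
- The arm moves only by the tool send_rows, never from a script. Its argument "plan" is a list of rows, each a list of 5 numbers: the shift along the tool's x, y, z in cm, then the turn about the tool's y in degrees, then the opening, from 0 (shut) to 1 (fully open). In form: [[dx, dy, dz, spin, grip], ...]. A call has 1 to 12 rows; each row shifts and turns the commanded pose from where the row before left it, along the tool's axes as they then stand; what a row does not reach is not made up. A row lasts 1/8 s, in which the tool goes at most 62.5 mm and 10.7 degrees, less where a joint would pass 70% of its speed; a pose out of reach is approached as far as the arm can. A call is refused whole if a number of a shift passes 6.25 or a number of a turn 10.7, either way. A call with a gripper value outside its range is refused whole. The fingers move at their own pace and stop on an object; "force" is the grip in N (left out, the last holds). Time passes only in rows, so rows that do not move let the fingers close. It gives the time, the measured TCP pose, the force and the opening at its end, in the units of the state.
- r.get_obs(): the state, without advancing time (a new reading comes with each control period).
- r.grab_frame(name): name is "scene" or "top" or "wrist"; returns a dict with "image" (400x640x3 uint8, red, green, blue), "camera_matrix" (3x3 intrinsics, pixels), "cam_to_world" (4x4, takes a point from camera to world coordinates). Camera axes: x right, y down, z forward; pixel columns grow to the right and rows downward; lengths in m; the calibration is good to about 2 mm. A picture is of the moment at which its call begins. There is no depth.
- r.hand_in(): hands the job in, once; it reports no verdict.
Trained networks look in the newest picture that a camera, given by its name, has taken for a name from the list of things; names that differ only in an ending like _2 or _b are one class to them, and where a whole thing is asked for, a point or a joint stands for the part that bears it (a point fixed in the world has none). Each returns a list of dicts, best first, with "p" (0 to 1); they miss things now and then, are a little off and sometimes report something else, mostly with a low value. They report only what shows in the picture. A call takes as long as a camera call.
- r.recognise(camera, target): "rect" ([left, top, right, bottom] in pixels, round what is visible of it).
The state is a dict: "clock": time; "joints": joint angles; "qvel": joint speeds; "tau": joint torques, N m; "tcp_pos": TCP position; "orientation": TCP orientation; "contact_force": force on the tool from outside, world axes, zero at the start; "moment": the same for the moment, N m; "grip_width": finger opening in m.
Only numpy, scipy, OpenCV 4.12 (cv2) and the standard library are available. Lean on these libraries where they do the work, as an engineer would, in place of code of your own. Each camera call takes 0.05 s, during which the arm holds its last target.

## Working session

There is one attempt and no reset: what is moved stays moved. The work goes in short steps, Python scripts to look and compute and a tool call to move; the robot and the scene stay as the last step left them, time stands still between calls to the robot, and variables do not carry over. Pictures are saved under pics/ and viewed, and the job is handed in when it is done.

Besides the shell and the picture viewer there is one more tool, called after "Emit:" in YAML: its name, and indented under it one key for each argument. send_rows: Moves the arm, as the interface text tells. Its arguments: {"type":"object","properties":{"plan":{"type":"array","items":{"type":"array","items":{"type":"number"}}},"force":{"type":"number"}},"required":["plan"]}

```bash
ls; mkdir -p pics
python3 - <<'E'
from bench import r
import cv2,numpy as np
np.set_printoptions(precision=4,suppress=True)
o=r.get_obs()
for k,v in o.items(): print(k,np.array(v))
print(r.tip_extent)
for c in ["scene","top"]:
    f=r.grab_frame(c); cv2.imwrite(f"pics/{c}0.png",f["image"][:,:,::-1])
    print(c,f["camera_matrix"],f["cam_to_world"])
    for t in ["container","lid","lid_grip","latch_right","latch_right_tip","latch_left","carton","pouch","tape_roll","handpiece"]:
        print(t,[(np.round(d["rect"]),round(d["p"],2)) for d in r.recognise(c,t)[:2]])
E
```

```text
pics
clock 0.0
joints [-1.2761  0.4778  0.0224  1.5565 -0.0114  1.1092 -0.0831]
qvel [-0.0012 -0.0002  0.0002  0.0007  0.0001 -0.0007  0.0018]
tau [  0.0016 -59.6453   1.6087 -28.1178   0.0125   0.0094  -0.    ]
tcp_pos [0.2644 0.6204 0.2443]
orientation [-1.3744 -0.9067  0.9089]
contact_force [ 0.5078 -0.5427  0.3719]
moment [-0.0199  0.0544  0.0239]
grip_width 0.08547782638570907
0.014
scene [[503.5358   0.     321.7321]
 [  0.     503.5358 198.7887]
 [  0.       0.       1.    ]] [[ 0.7887 -0.395   0.4712 -0.3138]
 [-0.6148 -0.5104  0.6012 -1.1025]
 [ 0.003  -0.7638 -0.6454  1.153 ]
 [ 0.      0.      0.      1.    ]]
container [(array([264., 174., 303., 202.]), 0.53)]
lid [(array([262., 153., 320., 194.]), 0.64)]
lid_grip [(array([258., 152., 319., 194.]), 0.63)]
latch_right [(array([293., 179., 306., 187.]), 0.68)]
latch_right_tip [(array([297., 180., 308., 190.]), 0.69)]
latch_left []
carton [(array([306., 186., 336., 227.]), 0.62)]
pouch [(array([230., 147., 277., 173.]), 0.8)]
tape_roll [(array([413., 306., 438., 327.]), 0.68)]
handpiece [(array([380., 269., 420., 292.]), 0.63)]
top [[417.2523   0.     316.886 ]
 [  0.     417.2523 188.4849]
 [  0.       0.       1.    ]] [[ 0.0072 -0.9958  0.0914  0.3417]
 [-1.     -0.0078 -0.0059 -0.1456]
 [ 0.0066 -0.0913 -0.9958  1.3966]
 [ 0.      0.      0.      1.    ]]
container [(array([201., 163., 267., 206.]), 0.49)]
lid [(array([199., 165., 269., 206.]), 0.97)]
lid_grip [(array([205., 162., 270., 204.]), 0.6)]
latch_right [(array([265., 182., 266., 188.]), 0.38)]
latch_right_tip []
latch_left []
carton [(array([275., 175., 314., 200.]), 0.63)]
pouch [(array([164., 158., 184., 219.]), 0.84)]
tape_roll [(array([444., 191., 461., 211.]), 0.57)]
handpiece [(array([398., 185., 431., 196.]), 0.64)]
```

Run:
```python
import cv2
a=cv2.imread("pics/scene0.png"); cv2.imwrite("pics/s0c.png",cv2.resize(a[120:350,200:480],None,fx=2.8,fy=2.5,interpolation=cv2.INTER_CUBIC)[:600])
a=cv2.imread("pics/top0.png"); cv2.imwrite("pics/t0c.png",cv2.resize(a[130:240,140:480],None,fx=2.3,fy=2.3,interpolation=cv2.INTER_CUBIC))
```

```text
(no output)
```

View pics/scene0.png

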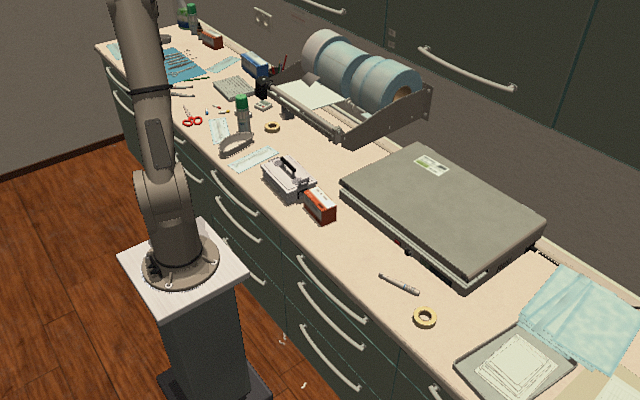

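View pics/top0.png

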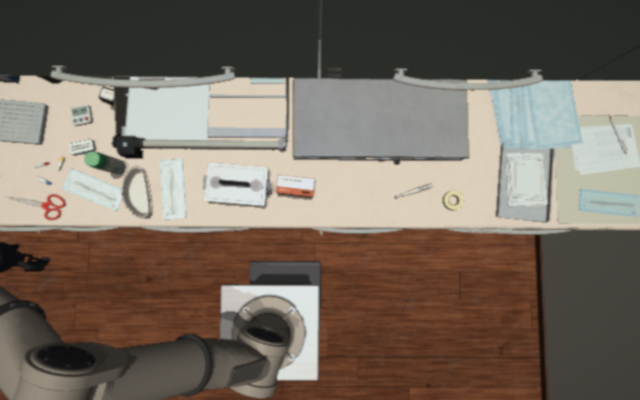

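View pics/s0c.png

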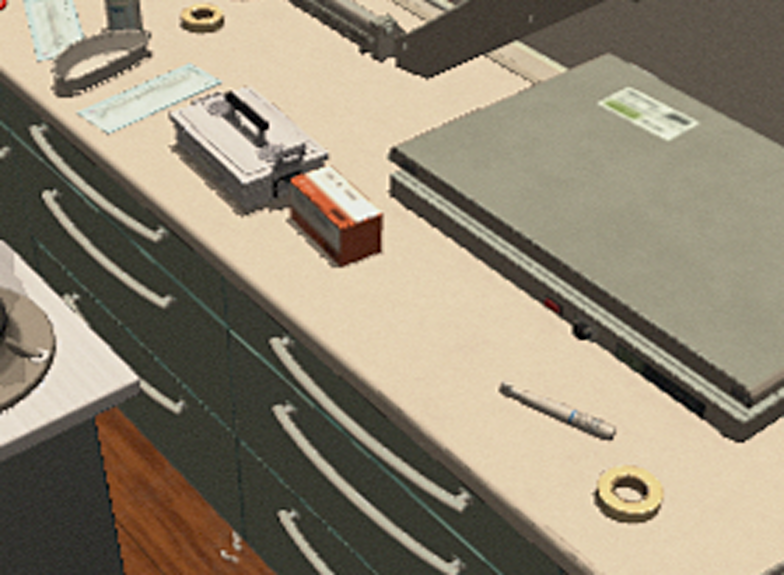

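View pics/t0c.png

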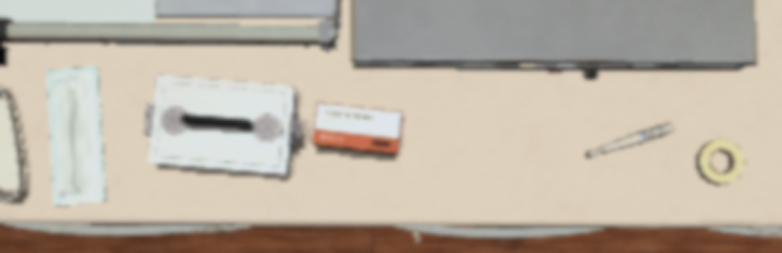

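```bash
cat > h.py <<'E'
import numpy as np,cv2
from scipy.spatial.transform import Rotation as R
from bench import r
np.set_printoptions(precision=4,suppress=True)
def unproj(f,uv,z):
    K,T=f["camera_matrix"],f["cam_to_world"]
    d=T[:3,:3]@np.linalg.solve(K,np.array([uv[0],uv[1],1.])); c=T[:3,3]
    return c+d*(z-c[2])/d[2]
def proj(f,P):
    K,T=f["camera_matrix"],f["cam_to_world"]
    p=K@(T[:3,:3].T@(np.asarray(P,float)-T[:3,3])); return p[:2]/p[2]
def pose():
    o=r.get_obs(); return np.array(o["tcp_pos"]),R.from_rotvec(o["orientation"]).as_matrix(),o
def delta(target,yaw_dir=None):
    """cm along tool axes to target; spin deg to bring tool x to direction yaw (mod 180)"""
    p,M,o=pose(); d=M.T@(np.asarray(target)-p)*100
    print("pos",p,"tool x",M[:,0],"y",M[:,1],"z",M[:,2]); print("delta cm (x,y,z)",d)
    if yaw_dir is not None:
        v=M.T@np.array([np.cos(yaw_dir),np.sin(yaw_dir),0])
        a=np.degrees(np.arctan2(-v[2],v[0])); a=(a+90)%180-90; print("spin deg",a)
    print("q",np.array(o["joints"]))
E
python3 - <<'E'
from h import *
p,M,o=pose(); print(M)
f=r.grab_frame("top")
for n,uv,z in [("lid c",(236,185),.064),("lid TL",(208,164),.064),("lid TR",(267,167),.064),("lid BR",(266,207),.064),("lid BL",(206,203),.064),
 ("bar l",(219.5,183),.1),("bar r",(249,185),.1),("ctn tl",(277.5,175),.071),("ctn tr",(314.5,178),.071),("ctn br",(313.5,197.5),.071),("ctn bl",(277,192.5),.071),("hand",(398,197),0),("hand2",(431,185),0),("tape",(453,200),.01),("grey box",(294,158),.06),("edge",(350,228),0),("pouch r",(185,217),0)]:
    print(n,unproj(f,uv,z))
f=r.grab_frame("scene")
for n,uv,z in [("ctn front bot",(322,224.5),0),("ctn top far",(336,206),.071),("ctn left bot",(304,207),0),("greybox front",(340,185),.06),("gb2",(465,290),0.0)]:
    print(n,unproj(f,uv,z))
f=r.grab_frame("wrist"); print(f["camera_matrix"],f["cam_to_world"],M.T@(f["cam_to_world"][:3,3]-p),M.T@f["cam_to_world"][:3,:3])
E
```

```text
[[ 0.392   0.     -0.9199]
 [ 0.9199  0.      0.392 ]
 [ 0.     -1.      0.    ]]
lid c [0.4731 0.1059 0.064 ]
lid TL [0.5404 0.1976 0.064 ]
lid TR [0.5322 0.0077 0.064 ]
lid BR [0.4033 0.0085 0.064 ]
lid BL [0.4147 0.2001 0.064 ]
bar l [0.4755 0.1507 0.1   ]
bar r [0.4699 0.0586 0.1   ]
ctn tl [ 0.5056 -0.0271  0.071 ]
ctn tr [ 0.4969 -0.1455  0.071 ]
ctn br [ 0.4344 -0.1428  0.071 ]
ctn bl [ 0.4495 -0.0264  0.071 ]
hand [ 0.4432 -0.4265  0.    ]
hand2 [ 0.4846 -0.5383  0.    ]
tape [ 0.4339 -0.6081  0.01  ]
grey box [ 0.5628 -0.0787  0.06  ]
edge [ 0.3384 -0.2652  0.    ]
pouch r [0.3709 0.2851 0.    ]
ctn front bot [ 0.4467 -0.1341  0.    ]
ctn top far [ 0.4905 -0.152   0.071 ]
ctn left bot [ 0.4519 -0.0256  0.    ]
greybox front [ 0.58   -0.0646  0.06  ]
gb2 [ 0.6051 -0.6109  0.    ]
[[316.8809   0.     317.5386]
 [  0.     316.8809 199.1732]
 [  0.       0.       1.    ]] [[ 0.3924  0.8711  0.2953  0.1884]
 [ 0.9198 -0.3718 -0.1256  0.6532]
 [ 0.0004  0.3209 -0.9471  0.3744]
 [ 0.      0.      0.      1.    ]] [-0.0003 -0.129   0.0827] [[ 1.     -0.0005  0.0002]
 [-0.0003 -0.321   0.9471]
 [-0.0004 -0.9471 -0.321 ]]
```

Run:
```python
from h import *
delta([0.470,-0.02,0.245],np.radians(-4))
```

```text
pos [0.2646 0.621  0.2453] tool x [0.392  0.92   0.0001] y [-0.      0.0001 -1.    ] z [-0.92   0.392  0.   ]
delta cm (x,y,z) [-50.9175   0.0291 -44.0257]
spin deg 70.92102034794846
q [-1.2761  0.477   0.0224  1.5554 -0.0115  1.1093 -0.0831]
```

Emit:
send_rows:
  plan:
    - [0,0,0,10.1,1]
    - [0,0,0,10.1,1]
    - [0,0,0,10.1,1]
    - [0,0,0,10.1,1]
    - [0,0,0,10.1,1]
    - [0,0,0,10.1,1]
    - [0,0,0,10.1,1]

```text
clock: 2.12
tcp_pos: [0.2645, 0.6211, 0.2454]
orientation: [-1.57, 0.056, -0.056]
contact_force: [0.4, 1.2, 0.1]
grip_width: 0.085
```

Emit:
send_rows:
  plan:
    - [3,0,-5,0,1]
    - [4,0,-5,0,1]
    - [4,0,-5.2,0,1]
    - [4,0,-5.2,0,1]
    - [3,0,-5.2,0,1]
    - [2,0,-5.2,0,1]
    - [2,0,-5.2,0,1]
    - [1,0,-5.2,0,1]
    - [1,0,-5.2,0,1]
    - [1,0,-5.2,0,1]
    - [0,0,-5.2,0,1]
    - [0,0,-5.2,0,1]

```text
clock: 3.62
tcp_pos: [0.4688, -0.0094, 0.2456]
orientation: [-1.57, 0.051, -0.052]
contact_force: [0.8, 1.0, -1.2]
grip_width: 0.0854
```

Run:
```python
from h import *
f=r.grab_frame("wrist"); cv2.imwrite("pics/w1.png",f["image"][:,:,::-1])
delta([0.470,-0.09,0.2],np.radians(-5))
for t in ["carton","latch_right","latch_right_hinge","latch_right_tip","lid_grip","lid"]:
    print(t,[(np.round(d["rect"]),round(d["p"],2)) for d in r.recognise("wrist",t)[:2]])
```

```text
pos [ 0.4676 -0.0168  0.2458] tool x [ 0.9972 -0.0742  0.0007] y [ 0.0005 -0.002  -1.    ] z [ 0.0742  0.9972 -0.002 ]
delta cm (x,y,z) [ 0.7776  4.5915 -7.2745]
spin deg 0.7444782949577018
q [-0.6468  0.1352  0.6087  2.0636 -0.0913  0.9683 -0.0648]
carton [(array([298., 178., 358., 294.]), 0.72)]
latch_right [(array([294., 156., 344., 183.]), 0.8)]
latch_right_hinge [(array([251.,   0., 394., 184.]), 0.65)]
latch_right_tip [(array([296., 159., 342., 184.]), 0.58)]
lid_grip [(array([250.,   0., 392., 183.]), 0.91)]
lid [(array([251.,   1., 393., 181.]), 0.72)]
```

View pics/w1.png

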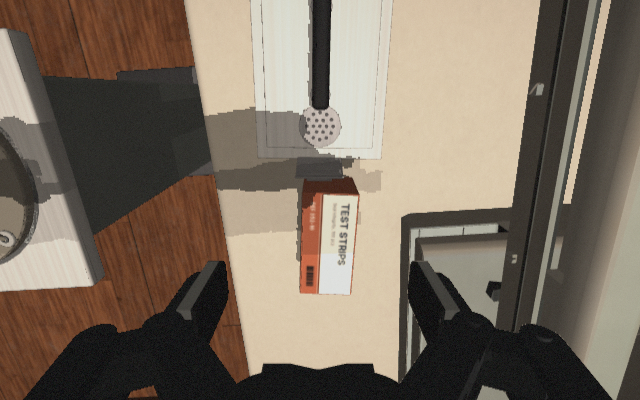

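Run:
```python
from h import *
a=cv2.imread("pics/w1.png"); cv2.imwrite("pics/w1c.png",cv2.resize(a[90:310,230:430],None,fx=2.7,fy=2.7,interpolation=cv2.INTER_CUBIC))
```

```text
(no output)
```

View pics/w1c.png

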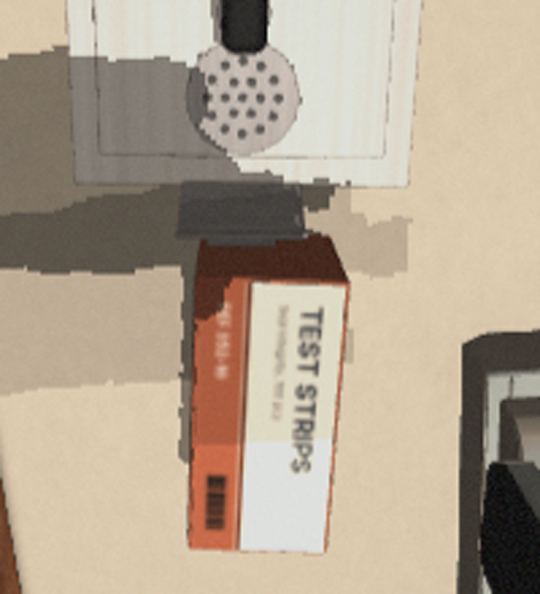

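Run:
```python
from h import *
f=r.grab_frame("wrist")
c=lambda u,v:(230+u/2.7,90+v/2.7)
P=lambda n,u,v,z:print(n,unproj(f,c(u,v),z))
P("c near L",196,278,.071);P("c near R",350,283,.071);P("c far R",326,552,.071);P("c far L",189,548,.071)
P("lid L",75,184,.064);P("lid R",409,186,.064);P("lid up L",67,0,.064);P("lid up R",425,0,.064)
P("bar L",222,52,.104);P("bar R",268,52,.104)
P("latch L",177,237,.095);P("latch R",303,237,.095);
P("box",463,345,0.02)
```

```text
c near L [ 0.4531 -0.0189  0.071 ]
c near R [ 0.5102 -0.0245  0.071 ]
c far R [ 0.4977 -0.1417  0.071 ]
c far L [ 0.4409 -0.1361  0.071 ]
lid L [0.4112 0.0178 0.064 ]
lid R [0.5335 0.0092 0.064 ]
lid up L [0.4164 0.0814 0.064 ]
lid up R [0.5389 0.0736 0.064 ]
bar L [0.469  0.0628 0.104 ]
bar R [0.483  0.0619 0.104 ]
latch L [0.4495 0.0034 0.095 ]
latch R [0.4919 0.0007 0.095 ]
box [ 0.566  -0.0737  0.02  ]
```

Emit:
send_rows:
  plan:
    - [0.65,0,-3.4,1.5,1]
    - [0.6,3,-3.3,0,1]
    - [0,4,0,0,1]
    - [0,4,0,0,1]
    - [0,3.6,0,0,1]
    - [0,0,0,0,1]
    - [0,0,0,0,1]

```text
clock: 4.9
tcp_pos: [0.4769, -0.0751, 0.1002]
orientation: [-1.57, 0.071, -0.073]
contact_force: [0.9, -0.4, -0.2]
grip_width: 0.0851
```

Run:
```python
from h import *
f=r.grab_frame("wrist"); cv2.imwrite("pics/w2.png",f["image"][:,:,::-1])
delta([0.4755,-0.085,0.04],np.radians(-5.8))
print(proj(f,[.4531,-.0189,.071]),proj(f,[.5102,-.0245,.071]))
```

```text
pos [ 0.4772 -0.0752  0.1006] tool x [ 0.9958 -0.0913  0.0022] y [ 0.0022  0.0002 -1.    ] z [0.0913 0.9958 0.0004]
delta cm (x,y,z) [-0.0933  6.0604 -0.9946]
spin deg 0.5632867901618681
q [-0.4157  0.416   0.5445  2.1587 -0.3538  0.6499  0.2843]
[260.3462 151.9609] [374.6019 152.6163]
```

View pics/w2.png

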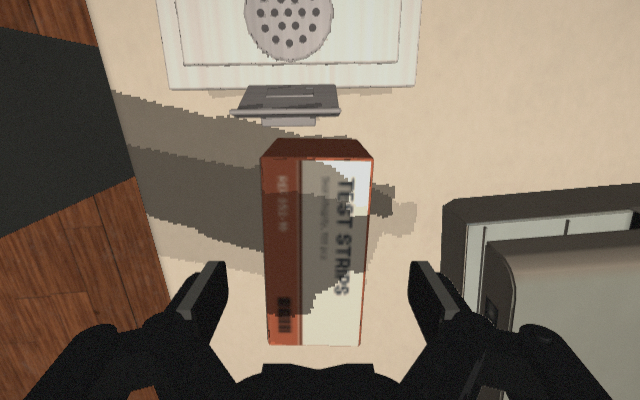

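Emit:
send_rows:
  plan:
    - [-0.1,2,-0.5,0.5,1]
    - [0,2,-0.5,0,1]
    - [0,2,0,0,1]
    - [0,0,0,0,1]
    - [0,0,0,0,0.5]
    - [0,0,0,0,0.5]
    - [0,0,0,0,0.5]
    - [0,0,0,0,0.5]
  force: 30

```text
clock: 5.95
tcp_pos: [0.4752, -0.0853, 0.0406]
orientation: [-1.569, 0.077, -0.081]
contact_force: [-1.3, 0.7, 7.7]
grip_width: 0.058
```

Emit:
send_rows:
  plan:
    - [0,-0.5,0,0,0.5]
    - [0,-1,0,0,0.5]
    - [0,-1.5,-1,0,0.5]
    - [0,-1,-2.5,0,0.5]
    - [0,0,-3,0,0.5]
    - [0,0,-3,0,0.5]
    - [0,0,-3,0,0.5]
    - [0,0,-2,0,0.5]
    - [0,0,-0.5,0,0.5]
    - [0,0,0,0,0.5]

```text
clock: 7.2
tcp_pos: [0.4589, -0.2346, 0.0797]
orientation: [-1.569, 0.079, -0.08]
contact_force: [-0.0, 0.3, -1.1]
grip_width: 0.0578
```

Run:
```python
from h import *
f=r.grab_frame("wrist"); cv2.imwrite("pics/w3.png",f["image"][:,:,::-1])
f=r.grab_frame("scene"); cv2.imwrite("pics/s3.png",cv2.resize(f["image"][120:320,200:440,::-1],None,fx=3,fy=3))
delta([0.4755,-0.085,0.04],np.radians(-5.8))
```

```text
pos [ 0.4591 -0.2336  0.0794] tool x [ 0.995  -0.0995 -0.0002] y [-0.0001  0.0006 -1.    ] z [0.0995 0.995  0.0006]
delta cm (x,y,z) [ 0.1527  3.9477 14.9463]
spin deg 0.09091839260916856
q [-0.0505  0.4969  0.5062  2.094  -0.3965  0.6433  0.6267]
```

View pics/w3.png

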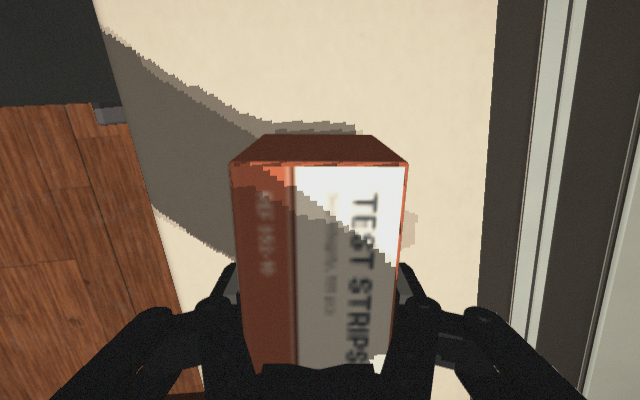

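View pics/s3.png

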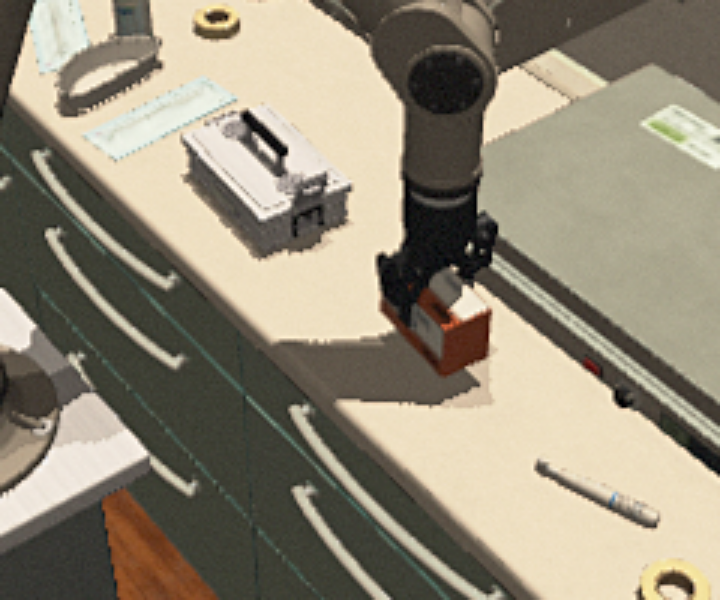

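Emit:
send_rows:
  plan:
    - [0,1.5,0,0,0.5]
    - [0,1.5,0,0,0.5]
    - [0,0.5,0,0,0.5]
    - [0,0.3,0,0,0.5]
    - [0,0,0,0,0.5]
    - [0,0,0,0,0.5]

```text
clock: 8.05
tcp_pos: [0.4592, -0.2347, 0.0415]
orientation: [-1.57, 0.079, -0.08]
contact_force: [-0.2, -0.4, -0.2]
grip_width: 0.058
```

Emit:
send_rows:
  plan:
    - [0,0.1,0,0,0.5]
    - [0,0,0,0,0.5]
    - [0,0,0,0,0.5]

```text
clock: 8.43
tcp_pos: [0.4592, -0.2347, 0.0406]
orientation: [-1.569, 0.079, -0.08]
contact_force: [-0.9, 0.8, 6.6]
grip_width: 0.0579
```

Emit:
send_rows:
  plan:
    - [0,0,0,0,1]
    - [0,0,0,0,1]
    - [0,0,0,0,1]
    - [0,-2,0,0,1]
    - [0,-4,0,0,1]
    - [0,-5,0,0,1]
    - [0,-5,1,-1.7,0]
    - [0.2,0,5,0,0]
    - [0,0,6,0,0]
    - [0,0,5,0,0]
    - [0,0,3,0,0]
    - [0,0,0,0,0]

```text
clock: 9.93
tcp_pos: [0.4756, -0.0326, 0.2001]
orientation: [-1.569, 0.052, -0.052]
contact_force: [-0.3, -0.9, 0.2]
grip_width: -0.0001
```

Run:
```python
from h import *
f=r.grab_frame("wrist"); cv2.imwrite("pics/w4.png",f["image"][:,:,::-1])
f=r.grab_frame("top"); cv2.imwrite("pics/t4.png",cv2.resize(f["image"][130:240,140:480,::-1],None,fx=2.3,fy=2.3))
delta([0.4738,0.0352,0.096],np.radians(-4))
f=r.grab_frame("wrist")
for t in ["carton","latch_right","latch_right_tip","lid_grip","lid"]:
    print(t,[(np.round(d["rect"]),round(d["p"],2)) for d in r.recognise("wrist",t)[:2]])
```

```text
pos [ 0.4753 -0.0357  0.2002] tool x [ 0.9975 -0.0711 -0.0002] y [-0.0002 -0.0003 -1.    ] z [ 0.0711  0.9975 -0.0003]
delta cm (x,y,z) [-0.653  10.4226  7.0671]
spin deg -0.07484004490734719
q [-0.5503  0.2227  0.5723  2.0932 -0.1572  0.8666  0.0418]
carton [(array([309., 333., 326., 369.]), 0.59)]
latch_right []
latch_right_tip [(array([279., 140., 339., 167.]), 0.55)]
lid_grip [(array([225.,   1., 395., 167.]), 0.57), (array([279., 140., 340., 166.]), 0.3)]
lid [(array([228.,   0., 394., 167.]), 0.87)]
```

View pics/w4.png

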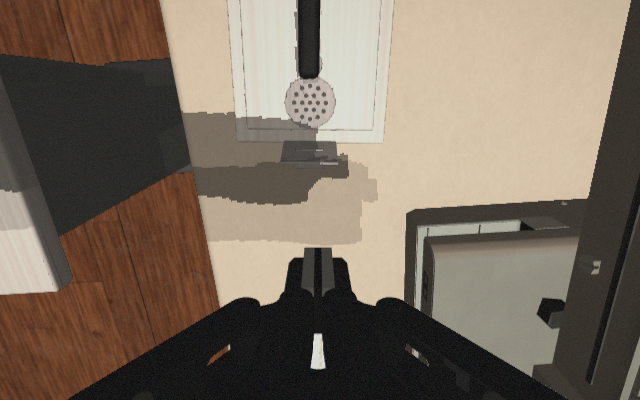

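View pics/t4.png

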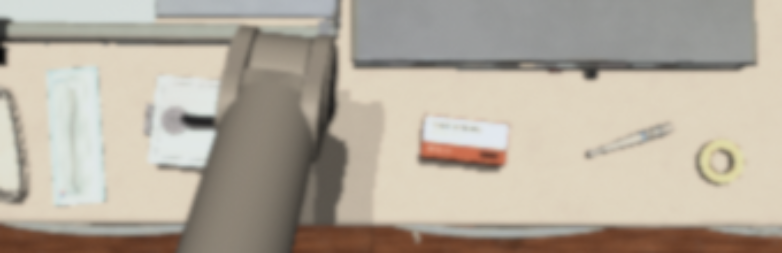

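Run:
```python
from h import *
f=r.grab_frame("wrist")
for n,uv,z in [("bar end",(310,78),.104),("lid L",(236,142),.064),("lid R",(384,143),.064),("lip L",(280,164),.095),("lip R",(340,163),.095),("upL",(228,0),.064),("upR",(394,0),.064)]: print(n,unproj(f,uv,z))
```

```text
bar end [0.4769 0.0551 0.104 ]
lid L [0.4107 0.0115 0.064 ]
lid R [0.5336 0.0017 0.064 ]
lip L [ 0.4494 -0.0032  0.095 ]
lip R [ 0.4944 -0.0057  0.095 ]
upL [0.4209 0.114  0.064 ]
upR [0.5415 0.1052 0.064 ]
```

Run:
```python
from h import *
f=r.grab_frame("wrist");print(f["cam_to_world"][:3,3],pose()[0]); cv2.imwrite("pics/w5.png",f["image"][:,:,::-1])
cv2.imwrite("pics/w5c.png",cv2.resize(f["image"][0:200,210:410,::-1],None,fx=3,fy=3,interpolation=cv2.INTER_CUBIC))
f=r.grab_frame("wrist");print(f["cam_to_world"][:3,3],pose()[0])
```

```text
[0.4812 0.0462 0.3293] [ 0.4754 -0.0358  0.2003]
[0.4812 0.0464 0.3293] [ 0.4755 -0.0356  0.2003]
```

View pics/w5c.png

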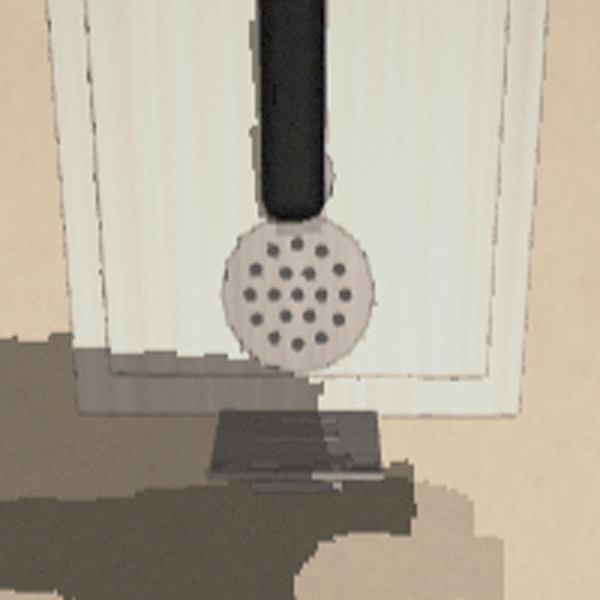

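Run:
```python
from h import *
f=r.grab_frame("wrist")
c=lambda u,v:(210+u/3,v/3)
for n,uv,z in [("bar endtop",c(293,213),.104),("bar endbot",c(293,221),.092),("lid L",c(78,414),.064),("lid R",c(519,415),.064),("lip L",c(207,473),.095),("lip R",c(382,473),.095),("upL",c(48,0),.064),("upR",c(550,0),.064)]: print(n,unproj(f,uv,z))
```

```text
bar endtop [0.4757 0.06   0.104 ]
bar endbot [0.4753 0.059  0.092 ]
lid L [0.4112 0.0153 0.064 ]
lid R [0.5328 0.0062 0.064 ]
lip L [0.4492 0.0022 0.095 ]
lip R [ 0.4927 -0.001   0.095 ]
upL [0.4193 0.1146 0.064 ]
upR [0.541  0.1058 0.064 ]
```

Emit:
send_rows:
  plan:
    - [-0.35,0,3.4,0,0]
    - [-0.3,0,3.4,0,0]
    - [0,3,0,0,0]
    - [0,4,0,0,0]
    - [0,2,0,0,0]
    - [0,1.2,0,0,0]
    - [0,0.2,0,0,0]
    - [0,0,0,0,0]
    - [0,0,0,0,0]

```text
clock: 11.65
tcp_pos: [0.4744, 0.0331, 0.097]
orientation: [-1.569, 0.055, -0.057]
contact_force: [0.4, -0.0, 0.2]
grip_width: -0.0003
```

Run:
```python
from h import *
f=r.grab_frame("wrist"); cv2.imwrite("pics/w6.png",f["image"][:,:,::-1])
f=r.grab_frame("scene"); cv2.imwrite("pics/s6.png",cv2.resize(f["image"][120:240,220:380,::-1],None,fx=5,fy=5))
delta([0.4737,0.0327,0.096],np.radians(-4.3))
print(pose()[2]["contact_force"])
```

```text
pos [0.4743 0.0332 0.0969] tool x [ 0.9975 -0.0711  0.0011] y [ 0.0012  0.0005 -1.    ] z [0.0711 0.9975 0.0006]
delta cm (x,y,z) [-0.0528  0.0888 -0.0491]
spin deg 0.2231351465659941
q [-0.5774  0.3975  0.4578  2.1732 -0.2962  0.6279  0.0197]
[-0.2129  0.6971  1.0984]
```

View pics/w6.png

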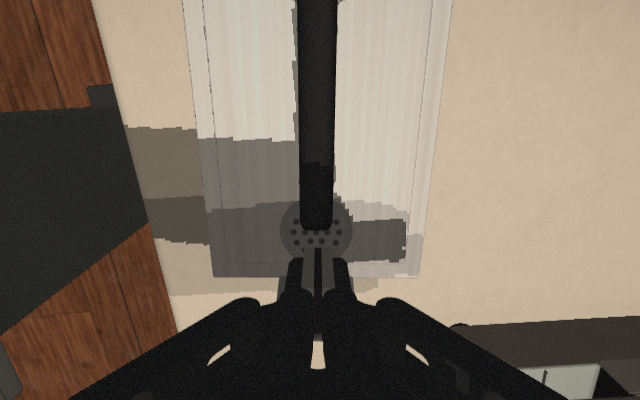

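View pics/s6.png

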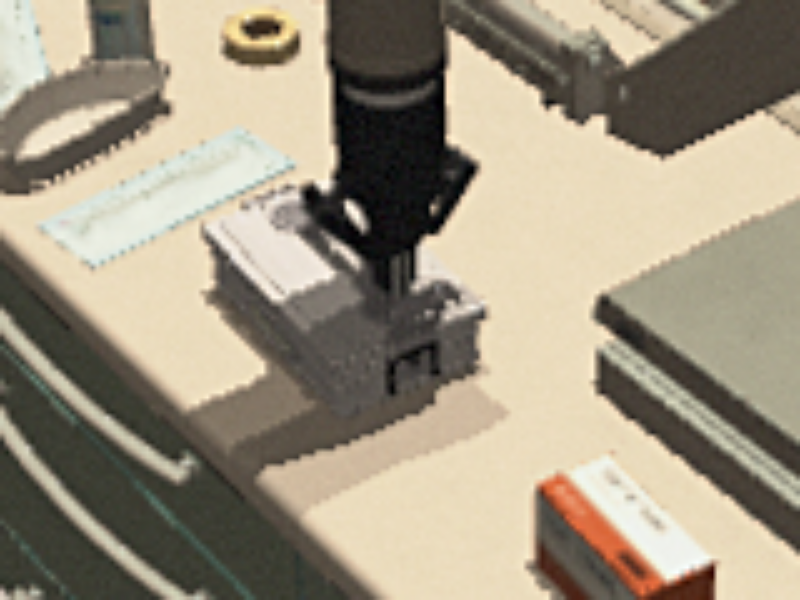

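Emit:
send_rows:
  plan:
    - [0,0.1,-1,0,0]
    - [0,0,-1,0,0]
    - [0,0,-1,0,0]
    - [0,0,-1,0,0]
    - [0,0,-1,0,0]
    - [0,0,0,0,0]

```text
clock: 12.5
tcp_pos: [0.4701, -0.0181, 0.0953]
orientation: [-1.571, 0.057, -0.057]
contact_force: [-0.3, -0.2, -0.0]
grip_width: 0.0
```

Run:
```python
from h import *
f=r.grab_frame("scene"); cv2.imwrite("pics/s7.png",cv2.resize(f["image"][120:240,220:380,::-1],None,fx=5,fy=5))
print(pose()[0],pose()[2]["contact_force"])
```

```text
[ 0.4702 -0.0175  0.0953] [ 0.1719 -0.1641  0.3473]
```

View pics/s7.png

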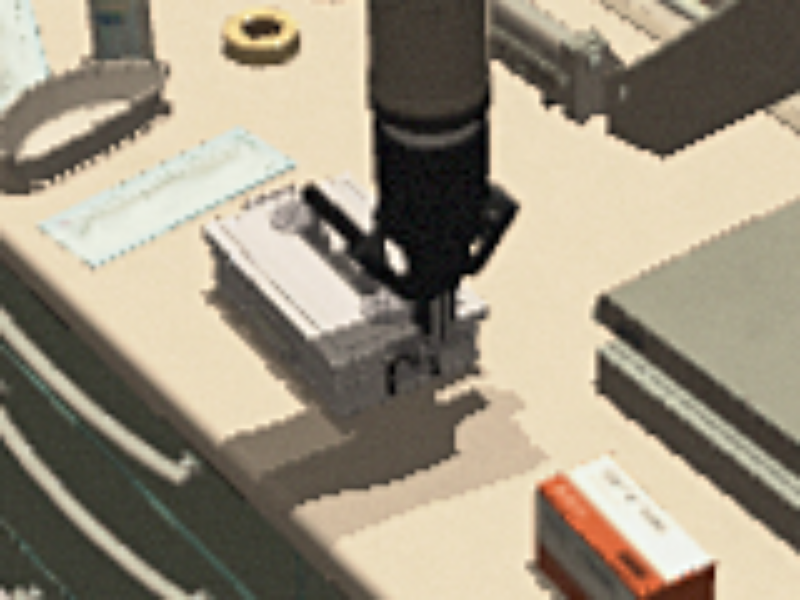

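Emit:
send_rows:
  plan:
    - [0,0.3,-0.8,0,0]
    - [0,0.6,-0.8,0,0]
    - [0,0.6,0,0,0]
    - [0,0,0,0,0]

```text
clock: 13.05
tcp_pos: [0.4687, -0.033, 0.0797]
orientation: [-1.57, 0.057, -0.055]
contact_force: [-0.7, 0.7, 0.4]
grip_width: -0.0002
```

Run:
```python
from h import *
f=r.grab_frame("scene"); cv2.imwrite("pics/s8.png",cv2.resize(f["image"][120:240,220:380,::-1],None,fx=5,fy=5))
f=r.grab_frame("wrist"); cv2.imwrite("pics/w8.png",f["image"][:,:,::-1])
print(pose()[0],pose()[2]["contact_force"])
```

```text
[ 0.469  -0.0327  0.0801] [ 0.6262  0.61   -0.2265]
```

View pics/s8.png

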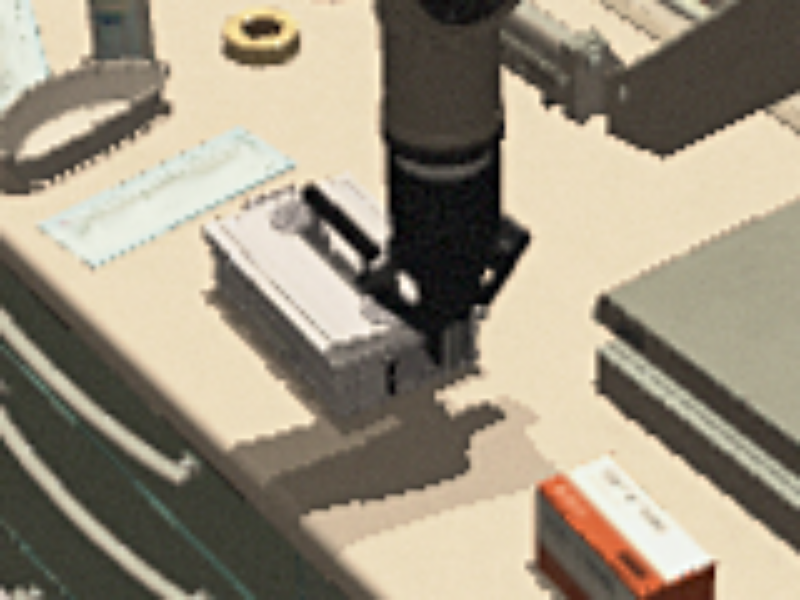

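View pics/w8.png

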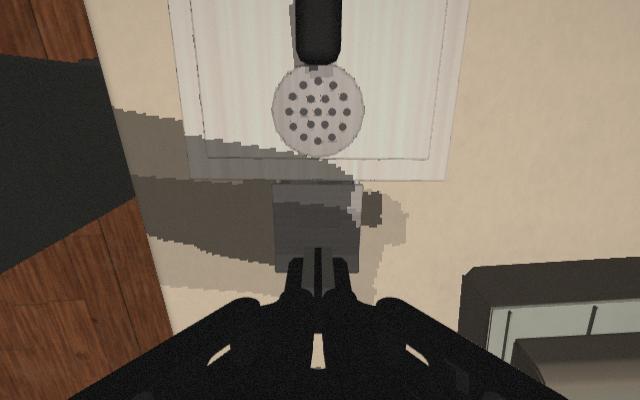

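Emit:
send_rows:
  plan:
    - [0,0.6,-0.15,0,0]
    - [0,0.8,0,0,0]
    - [0,0.85,0.25,0,0]
    - [0,0.4,0.25,0,0]
    - [0,0.4,0.3,0,0]
    - [0,0.3,0.35,0,0]
    - [0,0.3,0.35,0,0]
    - [0,0.2,0.4,0,0]
    - [0,0,0,0,0]
    - [0,0,0,0,0]

```text
clock: 14.4
tcp_pos: [0.4705, -0.0149, 0.0418]
orientation: [-1.57, 0.055, -0.056]
contact_force: [0.5, 0.3, -0.2]
grip_width: -0.0002
```

Run:
```python
from h import *
f=r.grab_frame("scene"); cv2.imwrite("pics/s9.png",cv2.resize(f["image"][120:240,220:380,::-1],None,fx=5,fy=5))
f=r.grab_frame("wrist"); cv2.imwrite("pics/w9.png",f["image"][:,:,::-1])
print(pose()[0],pose()[2]["contact_force"])
```

```text
[ 0.4705 -0.0151  0.0419] [ 0.2993 -0.085   0.1359]
```

View pics/s9.png

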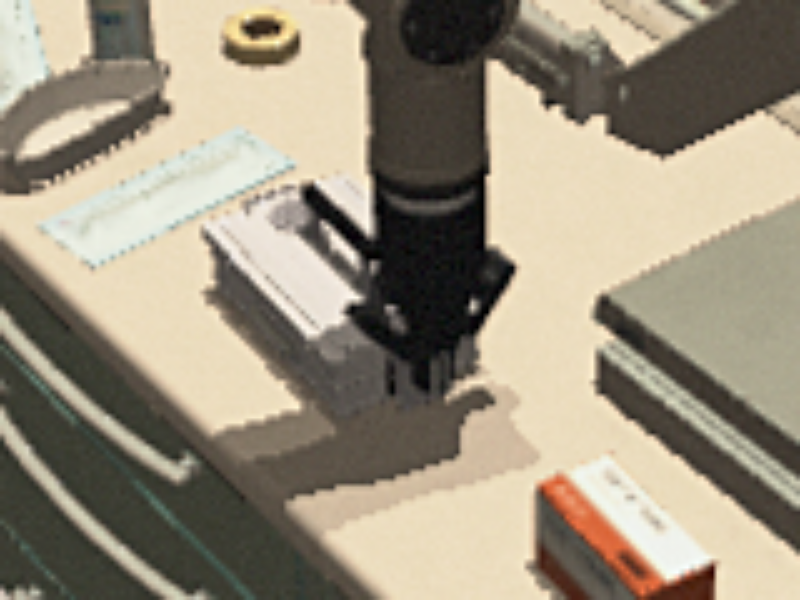

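View pics/w9.png

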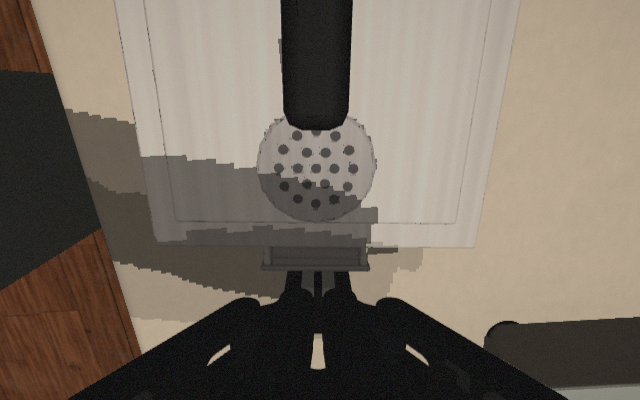

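Emit:
send_rows:
  plan:
    - [0,0.2,0.2,0,0]
    - [0,0,0.15,0,0]
    - [0,0,0.1,0,0]
    - [0,0,0.1,0,0]
    - [0,0,0,0,0]
    - [0,0,0,0,0]

```text
clock: 15.25
tcp_pos: [0.4707, -0.0111, 0.0397]
orientation: [-1.571, 0.057, -0.057]
contact_force: [-0.6, -6.5, -2.6]
grip_width: -0.0001
```

Emit:
send_rows:
  plan:
    - [0,0,0.1,0,0]
    - [0,0,0.1,0,0]
    - [0,0,0,0,0]
    - [0,0,0,0,0]

```text
clock: 15.75
tcp_pos: [0.4706, -0.0111, 0.0397]
orientation: [-1.573, 0.058, -0.059]
contact_force: [-0.4, -11.0, -2.5]
grip_width: -0.0001
```

Run:
```python
from h import *
f=r.grab_frame("wrist"); cv2.imwrite("pics/w10.png",f["image"][:,:,::-1])
print(pose()[0],pose()[2]["contact_force"])
```

```text
[ 0.4706 -0.0111  0.0397] [  1.2029 -11.7962  -3.114 ]
```

View pics/w10.png

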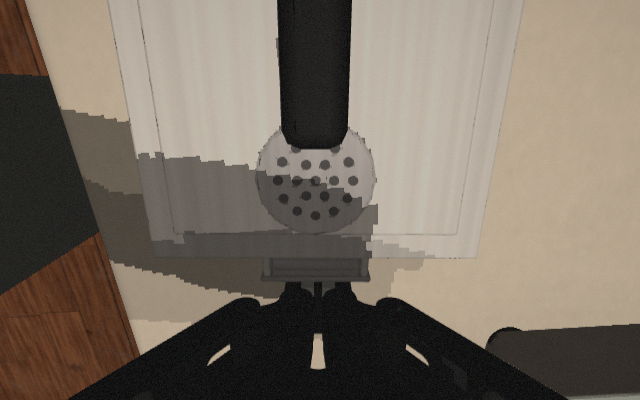

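Emit:
send_rows:
  plan:
    - [0,0,0.15,0,0]
    - [0,0,0.15,0,0]
    - [0,0,0,0,0]

```text
clock: 16.18
tcp_pos: [0.4706, -0.0109, 0.0397]
orientation: [-1.576, 0.06, -0.061]
contact_force: [0.4, -19.5, -1.7]
grip_width: -0.0001
```

Emit:
send_rows:
  plan:
    - [0,0,-1.2,0,0]
    - [0,0,-4,0,0]
    - [0,-2,-5,0,0]
    - [0,-4,-2,0,0]
    - [0,0,0,0,0]
    - [0,0,0,0,0]
    - [0,0,0,0,0]

```text
clock: 17.05
tcp_pos: [0.4619, -0.1252, 0.0989]
orientation: [-1.569, 0.056, -0.053]
contact_force: [-0.3, -0.3, 0.5]
grip_width: -0.0001
```

Run:
```python
from h import *
f=r.grab_frame("wrist"); cv2.imwrite("pics/w11.png",f["image"][:,:,::-1])
f=r.grab_frame("scene"); cv2.imwrite("pics/s11.png",cv2.resize(f["image"][120:240,220:380,::-1],None,fx=5,fy=5))
print(pose()[0],pose()[2]["contact_force"])
```

```text
[ 0.462  -0.1256  0.099 ] [-0.1755  0.129  -0.7725]
```

View pics/w11.png

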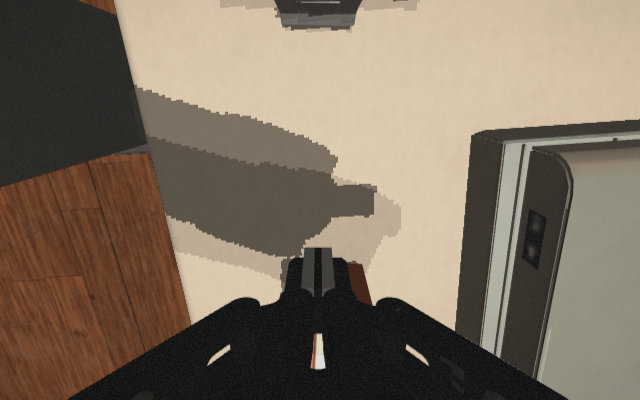

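View pics/s11.png

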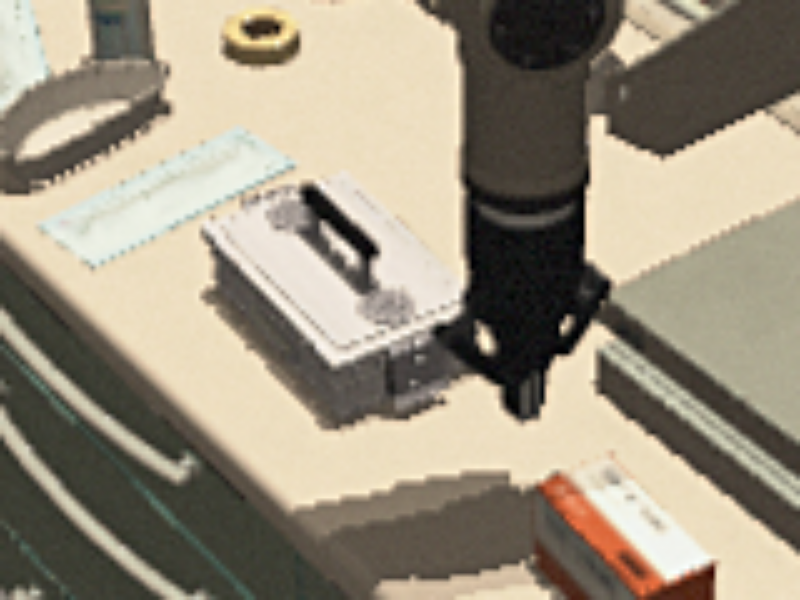

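Emit:
send_rows:
  plan:
    - [0,-4,0,0,0]
    - [0,-4,2,0.2,0.3]
    - [0,-2,5,0,0.6]
    - [0.1,0,6,0,0.6]
    - [0,0,5,0,0.6]
    - [0,0,3.5,0,0.6]
    - [0,0,1.9,0,0.6]
    - [0,0,0,0,0.6]
    - [0,0,0,0,0.6]

```text
clock: 18.27
tcp_pos: [0.4807, 0.1049, 0.1996]
orientation: [-1.571, 0.061, -0.06]
contact_force: [0.2, 0.0, -0.7]
grip_width: 0.051
```

Run:
```python
from h import *
f=r.grab_frame("wrist"); cv2.imwrite("pics/w12.png",f["image"][:,:,::-1])
L=np.array([.4793,.1075]);y=np.array([.075,.997]);x=np.array([.997,-.075])
for X,Y,z in [(-7,-48,104),(7,-48,104),(-7,48,104),(7,48,104),(-62,-97,64),(62,-97,64)]:
    q=L+X/1e3*x+Y/1e3*y; print(X,Y,proj(f,[*q,z/1e3]))
delta([*L,0.092],np.radians(-4.3))
```

```text
-7 -48 [307.1719 260.4423]
7 -48 [324.6499 260.4096]
-7 48 [305.4407 139.7264]
7 48 [325.3366 139.6831]
-62 -97 [252.4191 284.4315]
62 -97 [380.221  284.2008]
pos [0.4808 0.1048 0.1997] tool x [ 0.997  -0.0773 -0.0004] y [-0.0004 -0.0006 -1.    ] z [ 0.0773  0.997  -0.0006]
delta cm (x,y,z) [-0.1635 10.7662  0.2608]
spin deg -0.13339517207865015
q [-0.7108  0.2403  0.4311  2.0541 -0.1295  0.8731 -0.2846]
```

View pics/w12.png

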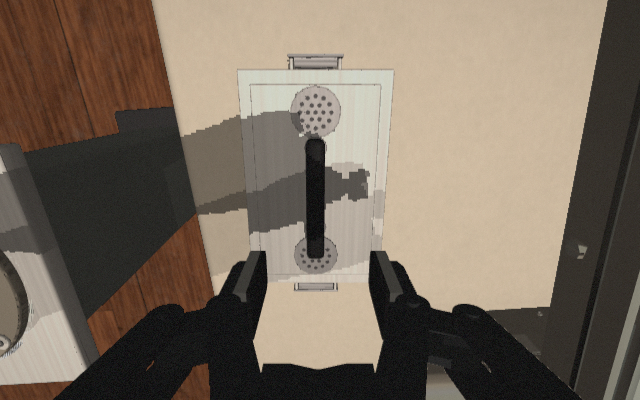

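Emit:
send_rows:
  plan:
    - [-0.15,3,0.25,0,0.6]
    - [0,4,0,0,0.6]
    - [0,2,0,0,0.6]
    - [0,1.5,0,0,0.6]
    - [0,0.2,0,0,0.6]
    - [0,0,0,0,0.6]
    - [0,0,0,0,0.6]

```text
clock: 19.2
tcp_pos: [0.4802, 0.1094, 0.0936]
orientation: [-1.569, 0.058, -0.06]
contact_force: [0.6, -0.4, -0.0]
grip_width: 0.0513
```

Run:
```python
from h import *
f=r.grab_frame("wrist"); cv2.imwrite("pics/w13.png",f["image"][:,:,::-1])
delta([.4793,.1075,0.092],np.radians(-4.3)); print(pose()[2]["contact_force"])
```

```text
pos [0.4801 0.1095 0.0935] tool x [ 0.9972 -0.0746  0.0013] y [ 0.0014  0.0007 -1.    ] z [0.0746 0.9972 0.0008]
delta cm (x,y,z) [-0.0641  0.1538 -0.2044]
spin deg 0.02074741577888517
q [-0.649   0.4145  0.3649  2.1329 -0.2463  0.6317 -0.1873]
[-0.3417 -0.9663  0.3001]
```

View pics/w13.png

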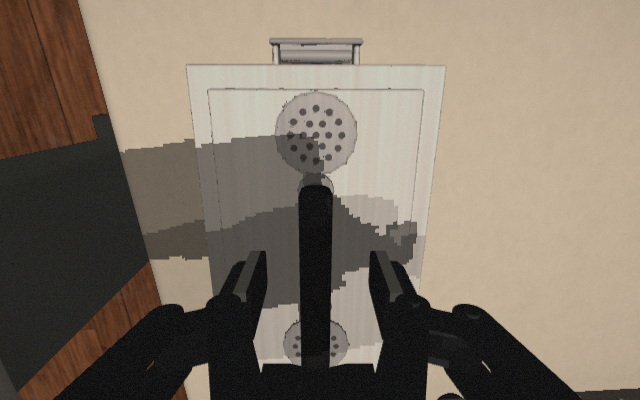

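Emit:
send_rows:
  plan:
    - [-0.06,0.1,-0.2,0,0.6]
    - [0,0,0,0,0]
    - [0,0,0,0,0]
    - [0,0,0,0,0]
    - [0,0,0,0,0]
    - [0,0,0,0,0]
    - [0,0,0,0,0]
  force: 70

```text
clock: 20.12
tcp_pos: [0.479, 0.1074, 0.092]
orientation: [-1.57, 0.059, -0.059]
contact_force: [-0.6, -1.9, 5.5]
grip_width: 0.0124
```

Run:
```python
from h import *
for i in range(2):
    f=r.grab_frame("wrist"); p,M,o=pose(); print(p,np.array(o["contact_force"]),o["grip_width"],o["moment"])
cv2.imwrite("pics/w14.png",f["image"][:,:,::-1])
```

```text
[0.4789 0.1074 0.092 ] [-1.0072  0.5813  4.8321] 0.012827814184306712 [-0.0812  0.2784 -0.0332]
[0.4789 0.1074 0.092 ] [-0.8529 -0.6013  4.3585] 0.012770212115201502 [-0.084   0.265  -0.0748]
```

View pics/w14.png

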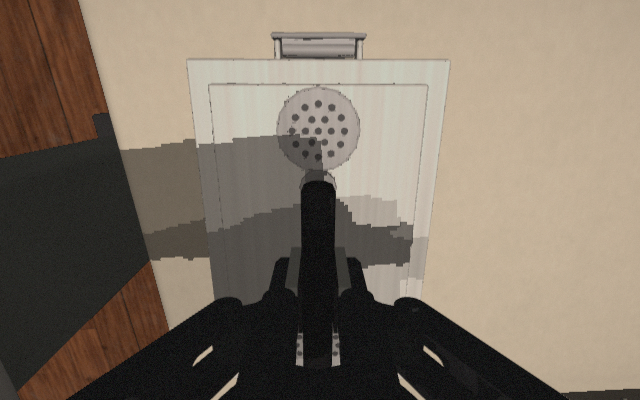

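Emit:
send_rows:
  plan:
    - [0,-0.04,0,0,0]
    - [0,-0.04,0,0,0]
    - [0,-0.04,0,0,0]
    - [0,-0.04,0,0,0]
    - [0,-0.04,0,0,0]
    - [0,-0.04,0,0,0]
    - [0,-0.04,0,0,0]
    - [0,-0.04,0,0,0]
    - [0,-0.04,0,0,0]
    - [0,-0.04,0,0,0]

```text
clock: 21.48
tcp_pos: [0.4785, 0.1073, 0.0955]
orientation: [-1.57, 0.059, -0.058]
contact_force: [-0.2, -0.2, -10.5]
grip_width: 0.0127
```

Emit:
send_rows:
  plan:
    - [0,-0.04,0,0,0]
    - [0,-0.03,0,0,0]
    - [0,-0.03,0,0,0]

```text
clock: 21.85
tcp_pos: [0.4785, 0.1073, 0.0965]
orientation: [-1.57, 0.059, -0.058]
contact_force: [1.2, 0.0, -13.7]
grip_width: 0.0127
```

Run:
```python
from h import *
F=[]
for i in range(3):
    p,M,o=pose(); F.append(o["contact_force"][2]); f=r.grab_frame("wrist")
print(p,F,o["clock"])
cv2.imwrite("pics/w15.png",f["image"][:,:,::-1])
```

```text
[0.4785 0.1073 0.0965] [np.float64(-13.726013322339965), np.float64(-13.42344837231655), np.float64(-13.741692669532595)] 21.95
```

Emit:
send_rows:
  plan:
    - [0,-0.03,0,0,0]
    - [0,-0.01,0,0,0]
    - [0,0,0,0,0]
    - [0,0,0,0,0]

```text
clock: 22.5
tcp_pos: [0.4785, 0.1073, 0.0971]
orientation: [-1.57, 0.059, -0.058]
contact_force: [0.3, -0.3, -15.3]
grip_width: 0.0127
```

Run:
```python
from h import *
F=[]
for i in range(3):
    p,M,o=pose(); F.append(o["contact_force"][2]); f=r.grab_frame("scene" if i else "wrist")
    cv2.imwrite(f"pics/h{i}.png",f["image"][:,:,::-1] if not i else cv2.resize(f["image"][120:240,220:380,::-1],None,fx=5,fy=5))
print(p,F,o["clock"])
```

```text
[0.4785 0.1073 0.0971] [np.float64(-15.303681751479429), np.float64(-15.231875660036804), np.float64(-14.145833889764244)] 22.6
```

View pics/h1.png

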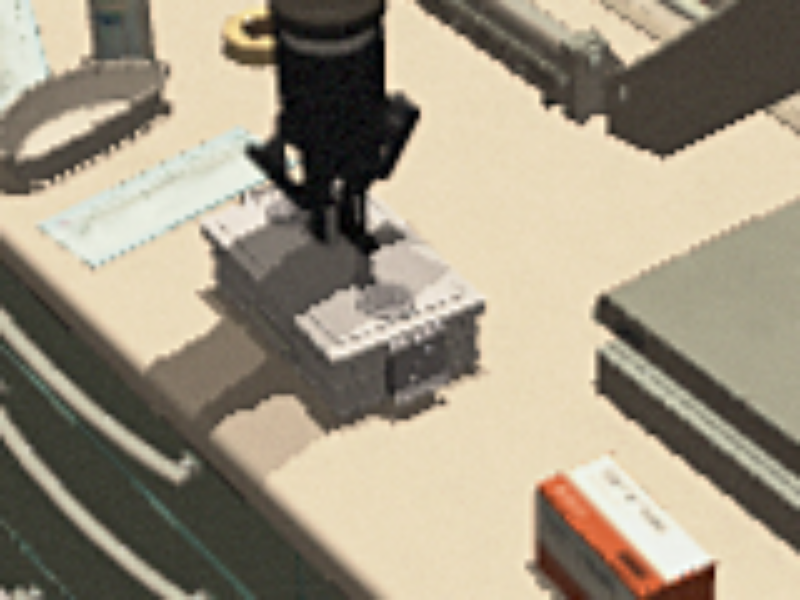

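Emit:
send_rows:
  plan:
    - [0,0,0,0,0]
    - [0,0,0,0,0]
    - [0,0,0,0,0]
    - [0,0,0,0,0]
    - [0,0,0,0,0]
    - [0,0,0,0,0]

```text
clock: 23.4
tcp_pos: [0.4786, 0.1073, 0.0971]
orientation: [-1.57, 0.059, -0.058]
contact_force: [-0.7, 0.0, -16.2]
grip_width: 0.0127
```

Emit:
send_rows:
  plan:
    - [0,0.04,0,0,0]
    - [0,0.05,0,0,0]
    - [0,0.05,0,0,0]
    - [0,0.05,0,0,0]
    - [0,0.05,0,0,0]
    - [0,0.05,0,0,0]
    - [0,0.05,0,0,0]
    - [0,0.05,0,0,0]
    - [0,0.05,0,0,0]
    - [0,0.05,0,0,0]
    - [0,0,0,0,0]

```text
clock: 24.78
tcp_pos: [0.4793, 0.1075, 0.0925]
orientation: [-1.57, 0.058, -0.059]
contact_force: [0.2, -1.4, -3.1]
grip_width: 0.0127
```

Emit:
send_rows:
  plan:
    - [0,0.03,0,0,0]
    - [0,0.03,0,0,0]
    - [0,0,0,0,0]

```text
clock: 25.15
tcp_pos: [0.4792, 0.1073, 0.092]
orientation: [-1.57, 0.058, -0.059]
contact_force: [-0.2, -1.2, 3.1]
grip_width: 0.0126
```

Emit:
send_rows:
  plan:
    - [0,0,0,0,0.6]
    - [0,0,0,0,0.6]
    - [0,0,0,0,0.6]
    - [0,0,0,0,0.6]
    - [0,-1,0,0,0.6]
    - [0,-3,0,0,0.6]
    - [0,-4,0,0,0.6]
    - [0,-4,-3,0,0.6]
    - [0,-1,-3,0,0.6]
    - [0,0,-2,0,0.6]
    - [0,0,0,0,0.6]
    - [0,0,0,0,0.6]

```text
clock: 26.65
tcp_pos: [0.4729, 0.0285, 0.2218]
orientation: [-1.57, 0.058, -0.058]
contact_force: [0.5, 1.2, 0.2]
grip_width: 0.0515
```

Run:
```python
from h import *
f=r.grab_frame("wrist"); cv2.imwrite("pics/e_w.png",f["image"][:,:,::-1])
f=r.grab_frame("scene"); cv2.imwrite("pics/e_s.png",cv2.resize(f["image"][120:330,200:450,::-1],None,fx=2.8,fy=2.8))
for t in ["carton","pouch","tape_roll","handpiece"]:
    print(t,[(np.round(d["rect"]),round(d["p"],2)) for d in r.recognise("scene",t)[:1]])
print(pose()[0])
```

```text
carton [(array([329., 212., 362., 257.]), 0.89)]
pouch [(array([414., 306., 440., 329.]), 0.59)]
tape_roll [(array([413., 305., 438., 328.]), 0.77)]
handpiece [(array([389., 279., 422., 292.]), 0.68)]
[0.4728 0.0282 0.2215]
```

View pics/e_w.png

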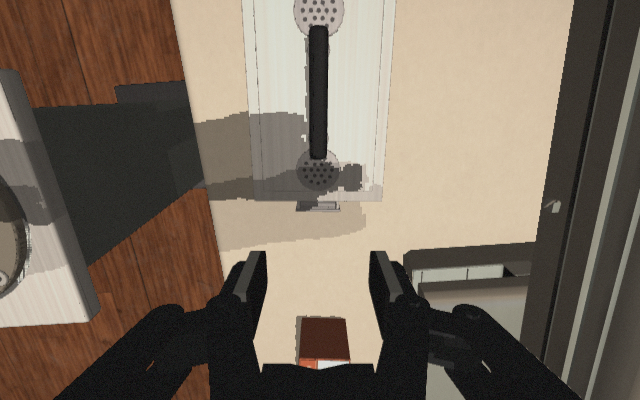

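View pics/e_s.png

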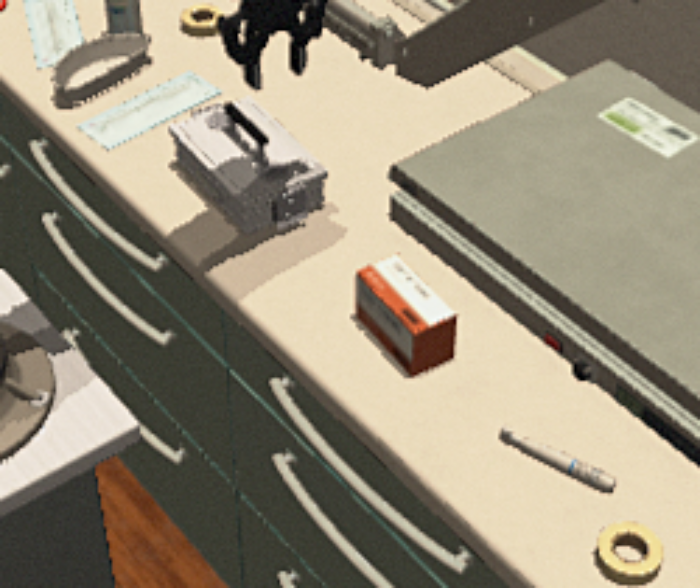

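The wrist picture shows the lid seated and the right latch hanging shut at about (318, 207). The scene picture shows the carton upright and well clear, with the pouch, tape roll and handpiece where they were.

```bash
python3 -c "
from bench import r
print(r.hand_in())"
```

```text
the job is handed in; nothing more can be done
None
```

The job is done and handed in at about 27 s on the clock; no verdict is reported.

- **Carton:** it stands upright on the free worktop, about 18 cm from the container.
- **Right latch:** I swung it down with the closed fingertips and pushed it home. At the end the push rose from about 6 N to 19.5 N while the fingers moved no more than 0.2 mm. The fingers stopped where the outer face should be when shut, within about 2 mm.
- **Lid pull:** I gripped the handle and raised the force in small steps to about 15 N, with single readings of 14.1 to 16.2 N. I held it there for a little over a second. The lid rose about 5 mm, which is what both latches holding should give. I then eased it down and let go.
- **Last pictures:** the lid is seated, the right latch hangs shut and the carton is upright. The pouch, tape roll and handpiece lie where they did.

**Limits of the checks:**
- **Left latch:** it was out of view after release. It looked shut from above just before the pull, and the lift under load fits it holding.
- **Network reports:** in the last scene picture the pouch detector reported the tape roll. The handpiece's box also came out a few pixels different from the start. For both I relied on my own view of the picture.

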